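# Start and screw down the retaining ring over a sampler cone

### The job

Set the knurled retaining ring over the cone on the leak-check block and screw it on clockwise until it is fully down and level, finger-tight and no more. Start the thread gently by feel: if it binds early it is crossed, so stop, back off and let it drop into the thread instead of forcing it. Then let go, leaving everything else on the bench where it is.

Things in the scene. Friction and masses are not known exactly. Their poses are not given: they have to be found in the camera images.
- ring: Grey knurled retaining ring, a coarse four-start nut of about 0.12 kg, standing loose on the bench right way up. Origin: centre of its underside, z up, 46 mm tall. Skirt 68 mm across up to 26 mm, above it a knurled collar. The bore is 61 mm wide and ends at a ceiling 22 mm above the underside.
- ring_collar (a point): Middle of the ring's knurled collar, on its axis, 36 mm above the underside. The collar is 45 mm across and 20 mm tall (26 to 46 mm), with a 25 mm hole through it for the cone's tip: grip it here from above, at any yaw, with a light grip.
- ring_lugs (a point): On the ring's axis at the height of its four inner lugs, 3 mm above the underside. The lugs stand 90 degrees apart (one on the ring's +x axis), 6 mm wide, 5 mm high, and reach in to 26.5 mm from the axis.
- block: Aluminium leak-check block, fixed to the bench: square plate 110 x 110 x 12 mm, a bolt in each corner, brass hose barb on its +x side, round threaded boss in the middle. Origin: centre of its underside, z up.
- boss_rim (a point): Centre of the boss's chamfered rim, 39 mm above the block's underside; the boss is 51 mm across. A nickel cone with a 48 mm flange lies over it on a sprung seal plate: 2 N where the ring first touches it (ring's underside 26 mm above the block's), 5 N fully down, 6 mm travel.
- thread_starts (a point): On the boss's axis, 29.5 mm up, at the underside of the thread starts. Four right-hand threads, 59 mm across, each 69 degrees long, falling 4 mm per radian clockwise, with 21 degree gaps before the next blunt start (a lug has 8 degrees of play there). Where the gaps point changes each time and is not measured. Lugs on top of the threads: ring's underside 29 to 34 mm up.
- ring_home (a point): On the boss's axis, 20 mm up: where the ring's underside centre is when home, about 1 rad clockwise past the gaps. Lugs in the gaps must go below 23.8 mm to pass under the starts. Butting at 27 to 30 mm is crossed: back off 3 to 10 degrees and it drops 5 mm or more. Free turning takes under 0.25 N m; binding, or snug at home, over 0.3. Pushed down without turning, it springs up.
- wash_bottle: white squeeze bottle with a bent jet, 199 mm tall, origin under its body
- std_bottle_c: screw-cap bottle with a black cap, 54 mm across, 105 mm tall, origin under its centre
- beaker: glass beaker, 56 mm across, 70 mm tall, origin under its centre
- volumetric_flask: round flask with a long neck and stopper, 62 mm across, 172 mm tall, origin under its centre
- bench_timer: small white digital timer, 62 x 66 x 18 mm, origin under its centre
- log_book: dark bound book, 210 x 150 x 14 mm, origin under its centre
- pipette_2: white pipette lying on the bench, 243 mm long, 31 mm thick, origin under its middle
- tweezers: steel tweezers lying on the bench, 128 mm long, origin under their middle

How it is judged (in metres and radians):
At the end, for the whole second after the job is handed in: The ring is on the boss, centred within 3 mm, level within 0.05 rad, at rest, and screwed down to within 1.5 mm of fully home (its underside less than 21.5 mm above the block's underside), held there by the thread alone (horizontal distance between ring and block below 0.003 m and z of ring in the frame of block below 0.0215 m and angle between ring's own z axis and vertical below 0.05 rad and linear speed of ring below 0.01 m/s); the robot touches nothing.
It fails at once if the ring was forced against the block or its thread (contact force between ring and block above 55 N).
It fails at once if something else on the bench was pushed away or knocked over (distance of any of wash_bottle, std_bottle_c, beaker, volumetric_flask, bench_timer, log_book, pipette_2, tweezers from where it was at the start of the episode above 0.02 m).
It also fails if it takes over 67 s, if anything falls off the work surface, if the arm or the gripper's body presses on something with over 40 N, if the wrist force passes 120 N, or if a joint passes its speed limit or range.

### The arm

A 6-joint arm with a two-finger parallel gripper is mounted at the origin on a cart in front of the work surface, level with it; the furniture and walls round the work are solid. World frame = base frame: x ahead of the robot, y to its left, z up, the work surface at z = 0. Lengths are in mm, angles in rad, forces in N, time in s.
With the tool pointing down it reaches from about 350 to 775 mm from the base axis. Payload 7.3 kg.
Tool frame: the origin (TCP) lies at the very end of the fingers, on their centre line; the grasp point (between the pads) lies bot.grip_point_offset behind it (bot.grip_point_offset is the distance from the TCP to the grasp point, in mm); z points along the fingers, y is the line along which they close (so a half turn about z gives the same grasp; the last joint's range is limited). The gripper opens to 92 mm and grips with 3 to 60 N. Pads are 19 mm wide; open, the fingers measure 130 mm over their backs; the gripper's body (75 mm by 190 mm) begins 47 mm behind the grasp point.
Start: joints at [-1.49, 0.342, 1.524, -0, 1.275, -0.146], TCP at [118.073, -511.57, 226.741] pointing down, gripper open.
Joint ranges: [-2.53, 2.53], [-0.77, 2.02], [0.04, 2.7], [-1, 4.14], [0.28, 2.66], [-3.11, 3.11]. Speed limits (rad/s): [2.57, 2.57, 3.14, 3.14, 3.14, 3.14].

### API

Orientations are given as [roll, pitch, yaw] about the fixed x, y, z axes, in that order (R = Rz(yaw) Ry(pitch) Rx(roll)).
In Python, from plant import bot gives the robot as it stands. The module is installed in compiled form; this text tells all that it offers.
- The arm moves only by the tool carry_out, never from a script. Its argument "plan" is a list of rows, each an object of numbers: "tx", "ty", "tz": the shift along the world's x, y, z in mm; "rx", "ry", "rz": the turn, a rotation vector about the world's x, y, z in rad. A call has 1 to 12 rows; each row shifts and turns the commanded pose from where the row before left it; what a row does not reach is not made up. A row lasts 1/10 s, in which the tool goes at most 50 mm and 8.59 degrees, less where a joint would pass 70% of its speed; a pose out of reach is approached as far as the arm can. A call with a gripper value outside its range is refused whole. "gripper" is the closure, from 0 (fully open) to 1 (shut), set as the call begins (left out, the last holds). The fingers move at their own pace and stop on an object; the grip force is fixed at half the most. Time passes only in rows, so rows that do not move let the fingers close. It gives the time, the measured TCP pose, the force, the opening and the grip force at its end, in the units of the state.
- bot.get_obs(): the state, without advancing time (a new reading comes with each control period).
- bot.capture(name): name is "scene" or "side" or "wrist"; returns the picture (400x640x3 uint8, red, green, blue); there is no depth.
- bot.camera_model(name): a dict with "camera_matrix" (3x3 intrinsics, pixels), "dist" ([k1, k2, p1, p2, k3] as OpenCV has them; the pictures are not rectified), "R" (3x3) and "t" (3): a world point X has camera coordinates R X + t. Camera axes: x right, y down, z forward; pixel columns grow to the right and rows downward; lengths in mm; the calibration is good to about 2 mm. A picture is of the moment at which its call begins: read the wrist's pose just before it. camera_model takes no time and is no camera call; for the wrist camera it gives the pose at the moment of the call.
- bot.close_job(): hands the job in; it is judged then, once.
The state is a dict: "time": time; "joint_positions": joint angles; "dq": joint speeds; "tau": joint torques, N m; "tool_pos": TCP position; "tcp_rot": TCP orientation; "contact_force": force on the tool from outside, world axes, zero at the start; "moment": the same for the moment, N m; "grip_width": finger opening in mm; "finger_force": force on a finger pad.
Only numpy, scipy, OpenCV 4.12 (cv2) and the standard library are available. Lean on these libraries where they do the work, as an engineer would, in place of code of your own. Each camera call takes 0.05 s, during which the arm holds its last target. There are 200 camera calls.

## Working session

There is one attempt and no reset: what is moved stays moved. The work goes in short steps, Python scripts to look and compute and a tool call to move; the robot and the scene stay as the last step left them, time stands still between calls to the robot, and variables do not carry over. Pictures are saved under pics/ and viewed, at most 10 in all, crops included, and the job is handed in when it is done.

Besides the shell and the picture viewer there is one more tool, called after "Call:" in YAML: its name, and indented under it one key for each argument. carry_out: Moves the arm, as the interface text tells. Its arguments: {"type":"object","properties":{"plan":{"type":"array"},"gripper":{"type":"number"}},"required":["plan"]}

```bash
mkdir -p pics
cat > h.py <<'E'
import numpy as np, cv2
from plant import bot
def snap(n,f,crop=None,s=1):
    im=bot.capture(n)
    cv2.imwrite('pics/raw_'+f,im[:,:,::-1])
    if crop: im=im[crop[1]:crop[3],crop[0]:crop[2]]
    if s!=1: im=cv2.resize(im,None,fx=s,fy=s,interpolation=cv2.INTER_CUBIC)
    cv2.imwrite('pics/'+f,im[:,:,::-1])
def ray(m,px):
    u=cv2.undistortPoints(np.array([[px]],float),np.array(m['camera_matrix']),np.array(m['dist']))[0,0]
    R=np.array(m['R']);t=np.array(m['t'])
    return -R.T@t, R.T@np.array([u[0],u[1],1])
def atz(m,px,z):
    o,d=ray(m,px); return o+d*(z-o[2])/d[2]
def proj(m,X):
    R=np.array(m['R']);p,_=cv2.projectPoints(np.array(X,float).reshape(-1,3),cv2.Rodrigues(R)[0],np.array(m['t'],float),np.array(m['camera_matrix']),np.array(m['dist']));return p[:,0]
E
python3 - <<'E'
from h import *
o=bot.get_obs();print(o,bot.grip_point_offset)
snap('scene','a.png',s=1.25);snap('side','b.png',s=1.25)
for n in('scene','side','wrist'):
    m=bot.camera_model(n);print(n,np.round(-np.array(m['R']).T@np.array(m['t'])),np.array(m['camera_matrix'])[0,0])
E
```

```text
{'time': 0.0, 'joint_positions': array([-1.49001159e+00,  3.42726934e-01,  1.52500960e+00,  9.37629839e-06,
        1.27538255e+00, -1.46023595e-01]), 'dq': array([-0.00105231,  0.00052821,  0.00112812,  0.00086344,  0.00016026,
       -0.00106428]), 'tau': array([ 2.44075673e-04, -4.31246281e+01, -2.44221425e+01,  7.16019818e-02,
        5.59651677e-02, -1.23589075e-04]), 'tool_pos': array([ 118.03600757, -511.14982465,  226.04536082]), 'tcp_rot': array([-3.14008378e+00, -2.30973064e-04,  2.26805417e-01]), 'contact_force': array([ 0.82269101, -0.24047043,  1.42279266]), 'moment': array([-0.01551793,  0.00536404,  0.03900597]), 'finger_force': 0.0, 'grip_width': 91.75511722662965} 18.8
scene [ -87. -976.  915.] 486.92784640940397
side [232. 851. 618.] 476.2501107797246
wrist [ 183. -496.  385.] 335.16709776665965
```

View pics/a.png

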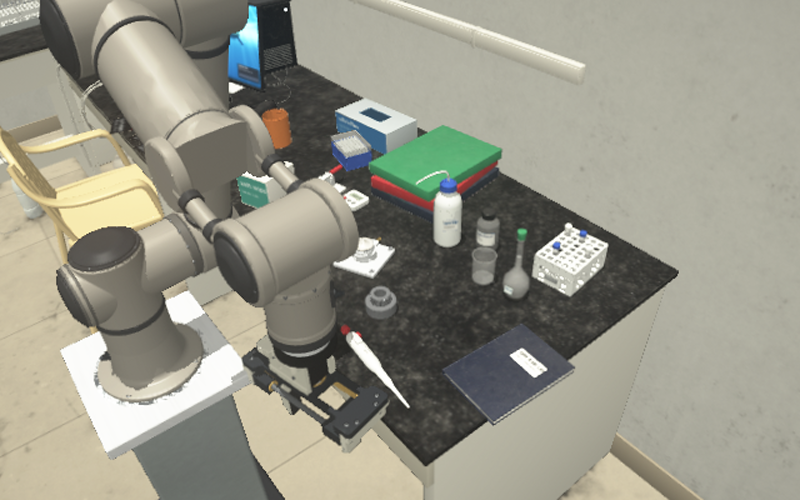

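View pics/b.png

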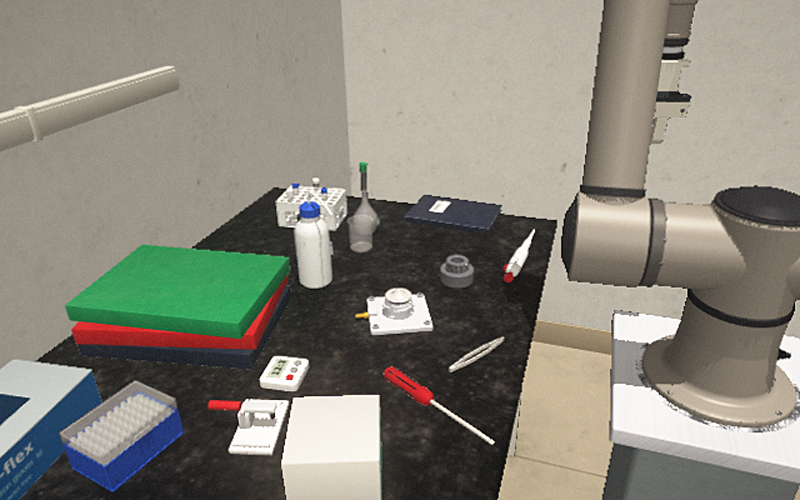

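The scene view shows the ring at about (380,301), with the block half hidden behind the arm. The side view (scaled 1.25) shows the ring's collar at (457,262) and the block's plate centred near (399,317), with a clear bench between them.

Run:
```python
from h import *
s=bot.camera_model('side');c=bot.camera_model('scene')
print('ring side',atz(s,(457.5/1.25,260/1.25),46),'scene',atz(c,(380/1.25,293/1.25),46))
for p in [(368,297),(424,293),(433,330),(372,334)]: print('plate',atz(s,(p[0]/1.25,p[1]/1.25),12))
print('barb',atz(s,(358/1.25,316/1.25),25))
for n,p in dict(wash=(316,284),beaker=(361,249),timer=(285,375),twA=(450,370),twB=(503,339),pip=(508,279),pipB=(533,232)).items(): print(n,atz(s,(p[0]/1.25,p[1]/1.25),0))
```

```text
ring side [ 451.14096449 -170.97978498   46.        ] scene [ 453.04884962 -180.73799566   46.        ]
plate [593.58941068 -40.36651155  12.        ]
plate [495.63556652 -84.97817609  12.        ]
plate [447.30969318  27.11970186  12.        ]
plate [544.76187144  69.22403307  12.        ]
barb [580.56413515  42.63902828  25.        ]
wash [718.6100028  -73.47080777   0.        ]
beaker [ 686.78682723 -241.27109164    0.        ]
timer [645.51592843 198.38101855   0.        ]
twA [396.64023146 108.93551678   0.        ]
twB [329.14193978   1.03245154   0.        ]
pip [ 352.78093411 -204.32146461    0.        ]
pipB [ 331.01729024 -436.48096214    0.        ]
```

Call:
carry_out:
  plan:
    - {"tx": 28,"ty": 28,"rz": 0.149}
    - {"tx": 28,"ty": 28,"rz": 0.149}
    - {"tx": 28,"ty": 28,"rz": 0.149}
    - {"tx": 28,"ty": 28,"rz": 0.149}
    - {"tx": 28,"ty": 28,"rz": 0.149}
    - {"tx": 28,"ty": 28,"rz": 0.149}
    - {"tx": 28,"ty": 28,"rz": 0.149}
    - {"tx": 28,"ty": 28,"rz": 0.149}
    - {"tx": 28,"ty": 28,"rz": 0.149}
    - {"tx": 28,"ty": 28,"rz": 0.149}
    - {"tx": 28,"ty": 28,"rz": 0.149}
    - {"tx": 28,"ty": 28,"rz": 0.149}
  gripper: 0

```text
invalid input at $.plan[0]: expected keys tx, ty, tz, rx, ry, rz
```

Call:
carry_out:
  plan:
    - {"rz": 0.149,"tz": -20}
    - {"rz": 0.149,"tz": -20}
    - {"rz": 0.149,"tz": -20}
    - {}
    - {}

```text
invalid input at $.plan[0]: expected keys tx, ty, tz, rx, ry, rz
```

Run:
```python
from h import *
o=bot.get_obs();print(o['time'],o['tool_pos'],o['tcp_rot'],o['joint_positions'])
m=bot.camera_model('wrist');np.save('w1.npy',m,allow_pickle=True)
snap('wrist','c.png',s=1.25)
print(proj(m,[[452,-176,46],[520,-7,39]])*1.25)
```

```text
0.1 [ 118.04756327 -511.19815987  226.12069233] [-3.14024216e+00 -1.92217707e-04  2.26781079e-01] [-1.48998758e+00  3.42664938e-01  1.52488596e+00 -6.54535483e-06
  1.27540585e+00 -1.45970557e-01]
[[  52.83213536 -310.05237406]
 [ -18.38037509 -281.31836408]]
```

View pics/c.png

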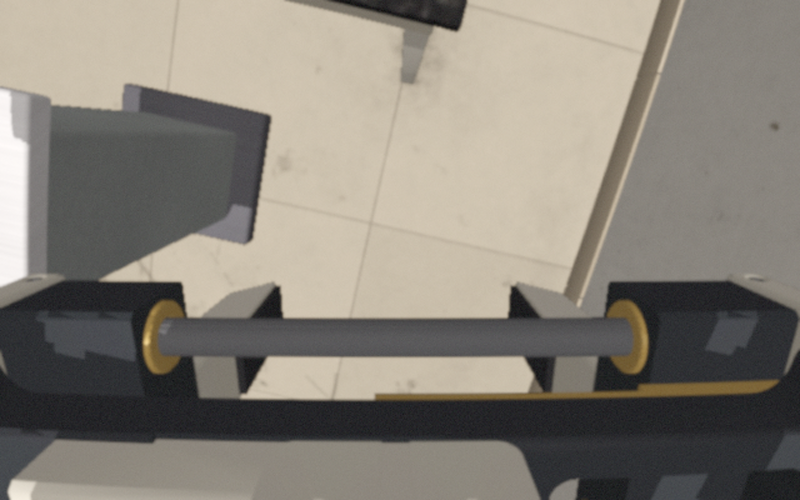

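The wrist picture shows only the floor: the rows need all six keys, so the arm did not move. The gripper fills the lower half of this view, so targets should sit ahead along tool +x.

Call:
carry_out:
  plan:
    - {"tx": 31,"ty": 22,"tz": 0,"rx": 0,"ry": 0,"rz": 0.149}
    - {"tx": 31,"ty": 22,"tz": 0,"rx": 0,"ry": 0,"rz": 0.149}
    - {"tx": 31,"ty": 22,"tz": 0,"rx": 0,"ry": 0,"rz": 0.149}
    - {"tx": 31,"ty": 22,"tz": 0,"rx": 0,"ry": 0,"rz": 0.149}
    - {"tx": 31,"ty": 22,"tz": 0,"rx": 0,"ry": 0,"rz": 0.149}
    - {"tx": 31,"ty": 22,"tz": 0,"rx": 0,"ry": 0,"rz": 0.149}
    - {"tx": 31,"ty": 22,"tz": 0,"rx": 0,"ry": 0,"rz": 0.149}
    - {"tx": 31,"ty": 22,"tz": 0,"rx": 0,"ry": 0,"rz": 0.149}
    - {"tx": 31,"ty": 22,"tz": 0,"rx": 0,"ry": 0,"rz": 0.149}
    - {"tx": 31,"ty": 22,"tz": 0,"rx": 0,"ry": 0,"rz": 0.149}
    - {"tx": 31,"ty": 22,"tz": 0,"rx": 0,"ry": 0,"rz": 0.149}
    - {"tx": 31,"ty": 22,"tz": 0,"rx": 0,"ry": 0,"rz": 0.149}
  gripper: 0

```text
time: 1.35
tool_pos: [491.1, -246.4, 226.5]
tcp_rot: [-3.141, -0.0, 2.021]
contact_force: [-0.1, -0.3, -0.6]
grip_width: 92.0
finger_force: 0.0
```

Call:
carry_out:
  plan:
    - {"tx": 0,"ty": 0,"tz": 0,"rx": 0,"ry": 0,"rz": 0}
    - {"tx": 0,"ty": 0,"tz": 0,"rx": 0,"ry": 0,"rz": 0}
    - {"tx": 0,"ty": 0,"tz": 0,"rx": 0,"ry": 0,"rz": 0}

```text
time: 1.65
tool_pos: [489.3, -248.0, 226.5]
tcp_rot: [-3.141, -0.0, 2.013]
contact_force: [-0.7, -0.1, 0.2]
grip_width: 92.0
finger_force: 0.0
```

Run:
```python
from h import *
o=bot.get_obs();print(o['time'],o['tool_pos'],o['tcp_rot'],o['joint_positions'])
m=bot.camera_model('wrist');np.save('w1.npy',m,allow_pickle=True)
snap('wrist','d.png',s=1.25)
print(proj(m,[[452,-176,46],[520,-7,39]])*1.25)
```

```text
1.65 [ 489.30052343 -248.04368283  226.51642981] [-3.14097640e+00 -4.28722620e-04  2.01286253e+00] [-6.08714688e-01  3.85886408e-01  1.45834353e+00 -3.34112757e-04
  1.29804099e+00 -1.05069091e+00]
[[392.10227355 118.92970676]
 [570.99460262 -49.5734101 ]]
```

View pics/d.png

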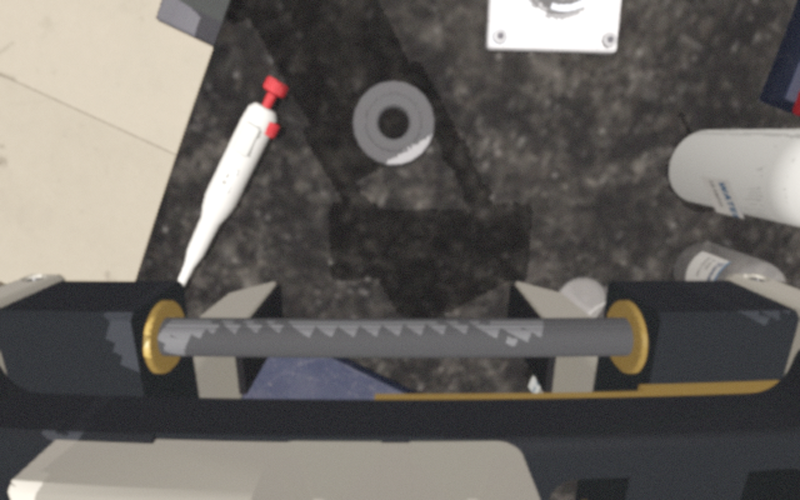

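The wrist view shows the ring with its skirt circle at (353–434, 81–165) and hole centre (394,122). The near edge of the block runs from (487,51) to (617,51), and the pipette is clear on the left.

Run:
```python
from h import *
m=np.load('w1.npy',allow_pickle=True).item()
print('skirt',atz(m,(393.5/1.25,123/1.25),26),'hole',atz(m,(393.7/1.25,122/1.25),46))
a=atz(m,(487/1.25,51/1.25),12);b=atz(m,(617.5/1.25,51/1.25),12);print(a,b,np.linalg.norm(a-b))
d=(b-a)[:2]/np.linalg.norm(b-a);n=np.array([-d[1],d[0]]);print('centre',(a+b)[:2]/2+55*n, np.degrees(np.arctan2(d[1],d[0])))
im=cv2.imread('pics/raw_d.png');g=cv2.cvtColor(im,6)
# scale check
print(np.linalg.norm(atz(m,(353/1.25,123/1.25),26)-atz(m,(434/1.25,123/1.25),26)))
```

```text
skirt [ 453.93628689 -177.77285563   26.        ] hole [ 454.11291672 -177.56601048   46.        ]
[499.1257607  -91.29254097  12.        ] [598.4825912  -42.14779978  12.        ] 110.84667497140306
centre [524.41949535 -17.42121144] 26.318320928969595
66.98746527281355
```

Call:
carry_out:
  plan:
    - {"tx": -9,"ty": 18,"tz": -20,"rx": 0,"ry": 0,"rz": 0}
    - {"tx": -9,"ty": 18,"tz": -30,"rx": 0,"ry": 0,"rz": 0}
    - {"tx": -9,"ty": 18,"tz": -30,"rx": 0,"ry": 0,"rz": 0}
    - {"tx": -8.3,"ty": 16.3,"tz": -30,"rx": 0,"ry": 0,"rz": 0}
    - {"tx": 0,"ty": 0,"tz": -20,"rx": 0,"ry": 0,"rz": 0}
    - {"tx": 0,"ty": 0,"tz": -20,"rx": 0,"ry": 0,"rz": 0}
    - {"tx": 0,"ty": 0,"tz": -15,"rx": 0,"ry": 0,"rz": 0}
    - {"tx": 0,"ty": 0,"tz": -12,"rx": 0,"ry": 0,"rz": 0}
    - {"tx": 0,"ty": 0,"tz": -12,"rx": 0,"ry": 0,"rz": 0}
    - {"tx": 0,"ty": 0,"tz": -8,"rx": 0,"ry": 0,"rz": 0}
    - {"tx": 0,"ty": 0,"tz": 0,"rx": 0,"ry": 0,"rz": 0}
    - {"tx": 0,"ty": 0,"tz": 0,"rx": 0,"ry": 0,"rz": 0}

```text
time: 2.9
tool_pos: [454.9, -177.5, 29.9]
tcp_rot: [3.141, 0.0, 2.015]
contact_force: [-0.5, -0.5, 0.8]
grip_width: 91.8
finger_force: 0.0
```

Run:
```python
from h import *
snap('side','e.png',crop=(330,170,430,250),s=6)
```

```text
(no output)
```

View pics/e.png

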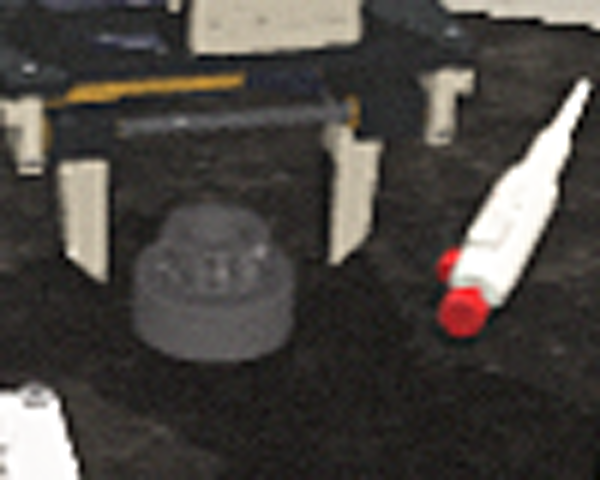

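The side crop shows the fingers straddling the collar with their tips above the skirt, and the ring centred between them at (213,270).

Call:
carry_out:
  plan:
    - {"tx": 0,"ty": 0,"tz": 0,"rx": 0,"ry": 0,"rz": 0}
    - {"tx": 0,"ty": 0,"tz": 0,"rx": 0,"ry": 0,"rz": 0}
    - {"tx": 0,"ty": 0,"tz": 0,"rx": 0,"ry": 0,"rz": 0}
    - {"tx": 0,"ty": 0,"tz": 0,"rx": 0,"ry": 0,"rz": 0}
    - {"tx": 0,"ty": 0,"tz": 0,"rx": 0,"ry": 0,"rz": 0}
    - {"tx": 0,"ty": 0,"tz": 0,"rx": 0,"ry": 0,"rz": 0}
  gripper: 0.65

```text
time: 3.55
tool_pos: [454.8, -177.3, 29.8]
tcp_rot: [3.141, 0.0, 2.015]
contact_force: [0.3, 0.0, 0.0]
grip_width: 48.5
finger_force: 0.0
```

Call:
carry_out:
  plan:
    - {"tx": 0,"ty": 0,"tz": 0,"rx": 0,"ry": 0,"rz": 0}
    - {"tx": 0,"ty": 0,"tz": 0,"rx": 0,"ry": 0,"rz": 0}
    - {"tx": 0,"ty": 0,"tz": 0,"rx": 0,"ry": 0,"rz": 0}
    - {"tx": 0,"ty": 0,"tz": 8,"rx": 0,"ry": 0,"rz": 0}
    - {"tx": 0,"ty": 0,"tz": 20,"rx": 0,"ry": 0,"rz": 0}
    - {"tx": 10,"ty": 9,"tz": 30,"rx": 0,"ry": 0,"rz": 0}
    - {"tx": 20,"ty": 18,"tz": 30,"rx": 0,"ry": 0,"rz": 0}
    - {"tx": 25,"ty": 22,"tz": 22,"rx": 0,"ry": 0,"rz": 0}
    - {"tx": 25,"ty": 22,"tz": 10,"rx": 0,"ry": 0,"rz": 0}
    - {"tx": 22,"ty": 20,"tz": 0,"rx": 0,"ry": 0,"rz": 0}
    - {"tx": 0,"ty": 0,"tz": 0,"rx": 0,"ry": 0,"rz": 0}
    - {"tx": 0,"ty": 0,"tz": 0,"rx": 0,"ry": 0,"rz": 0}

```text
time: 4.75
tool_pos: [556.4, -85.9, 149.6]
tcp_rot: [-3.141, -0.0, 2.016]
contact_force: [0.1, -0.6, -2.2]
grip_width: 44.3
finger_force: 30.0
```

Run:
```python
from h import *
o=bot.get_obs();print(o['time'],o['tool_pos'],o['tcp_rot'],o['grip_width'],o['contact_force'],o['finger_force'])
m=bot.camera_model('wrist');np.save('w2.npy',m,allow_pickle=True)
snap('wrist','f.png',s=1.25)
print(proj(m,[[523,-14,39]])*1.25)
```

```text
4.75 [556.3840024  -85.86758839 149.62269388] [-3.14073031e+00 -3.82670300e-04  2.01626669e+00] 44.28731099771529 [ 0.07759674 -0.5951524  -2.17259121] 29.999685776419938
[[397.30908005 117.15188201]]
```

View pics/f.png

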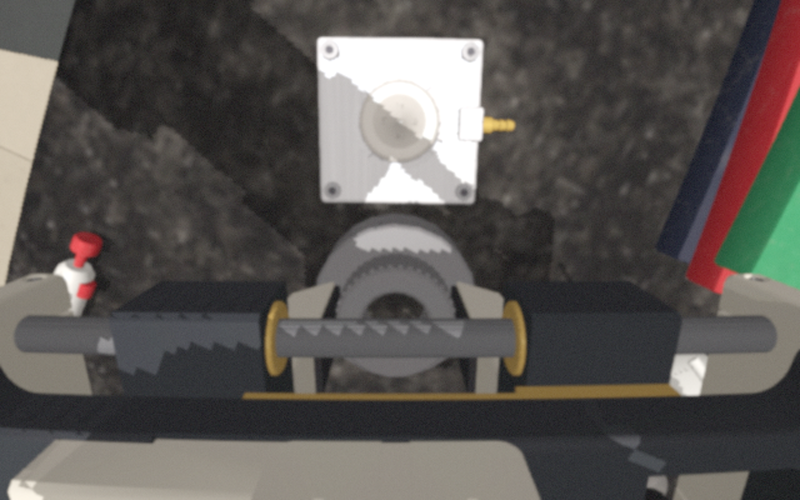

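The wrist view shows the block whole, with plate corners (317,38), (483,38), (477,203), (320,203) and the cone flange circle at (360–439, 81–161). The ring hangs level between the pads: skirt 318–477 with its top at 214, collar 338–457.

Run:
```python
from h import *
from scipy.optimize import least_squares as ls
m=np.load('w2.npy',allow_pickle=True).item()
C=np.array([atz(m,(u/1.25,v/1.25),12) for u,v in[(317,38),(483,38),(477,203),(320,203)]])
print('plate',C.mean(0),[round(np.linalg.norm(C[i]-C[i-1]),1) for i in range(4)])
print('flange',atz(m,(399.5/1.25,121/1.25),48), np.linalg.norm(atz(m,(360/1.25,121/1.25),48)-atz(m,(439/1.25,121/1.25),48)))
T=np.array([556.4,-85.9,149.6]);t=np.linspace(0,2*np.pi,181)
def res(p):
    cx,cy=p;zb=T[2]-29.8
    P=[]
    for z in(zb,zb+26): P.append(np.c_[cx+34*np.cos(t),cy+34*np.sin(t),0*t+z])
    q=proj(m,np.vstack(P))*1.25
    c=proj(m,np.c_[cx+22.5*np.cos(t),cy+22.5*np.sin(t),0*t+zb+46])*1.25
    return [q[:,0].min()-318,q[:,0].max()-477,q[:,1].min()-214,(c[:,0].min()-338),(c[:,0].max()-457),c[:,1].min()-262]
r=ls(res,T[:2]);print('ring',r.x,r.fun)
yaw=2.016;a=np.array([np.cos(yaw),np.sin(yaw)]);d=r.x-T[:2];print('along tool x',d@a,'y',d@np.array([-a[1],a[0]]))
```

```text
plate [525.52878184 -16.0019299   12.        ] [np.float64(109.4), np.float64(109.0), np.float64(109.4), np.float64(112.0)]
flange [525.28453737 -15.82772443  48.        ] 47.283967717710354
ring [556.52265352 -85.15799434] [-2.46239807  2.23142829 -3.20865697 -1.32615224  1.53041055  2.91638283]
along tool x 0.6168574311136175 y -0.4302362083432901
```

Call:
carry_out:
  plan:
    - {"tx": -6,"ty": 13,"tz": 0,"rx": 0,"ry": 0,"rz": 0}
    - {"tx": -8,"ty": 18,"tz": 0,"rx": 0,"ry": 0,"rz": 0}
    - {"tx": -9,"ty": 20,"tz": 0,"rx": 0,"ry": 0,"rz": 0}
    - {"tx": -8,"ty": 18.5,"tz": 0,"rx": 0,"ry": 0,"rz": 0}
    - {"tx": 0,"ty": 0,"tz": -12,"rx": 0,"ry": 0,"rz": 0}
    - {"tx": 0,"ty": 0,"tz": -20,"rx": 0,"ry": 0,"rz": 0}
    - {"tx": 0,"ty": 0,"tz": -20,"rx": 0,"ry": 0,"rz": 0}
    - {"tx": 0,"ty": 0,"tz": -14,"rx": 0,"ry": 0,"rz": 0}
    - {"tx": 0,"ty": 0,"tz": -6,"rx": 0,"ry": 0,"rz": 0}
    - {"tx": 0,"ty": 0,"tz": 0,"rx": 0,"ry": 0,"rz": 0}
    - {"tx": 0,"ty": 0,"tz": 0,"rx": 0,"ry": 0,"rz": 0}

```text
time: 5.9
tool_pos: [526.0, -16.9, 78.1]
tcp_rot: [3.141, 0.0, 2.015]
contact_force: [1.0, 0.4, -1.1]
grip_width: 44.8
finger_force: 30.0
```

Run:
```python
from h import *
o=bot.get_obs();print(o)
snap('side','g.png',crop=(260,180,380,280),s=6)
```

```text
{'time': 5.9, 'joint_positions': array([-1.77752789e-01,  5.11363285e-01,  1.71445690e+00,  2.95588709e-05,
        9.15078990e-01, -6.21637751e-01]), 'dq': array([ 0.00191792, -0.00875067, -0.01117324,  0.00135789,  0.00180445,
        0.00024767]), 'tau': array([ 5.67457464e-03, -4.61204624e+01, -1.88786548e+01,  3.37594945e-02,
        8.57073488e-02,  1.04033083e-03]), 'tool_pos': array([525.95331902, -16.85627218,  78.14496404]), 'tcp_rot': array([3.14101525e+00, 3.84804565e-04, 2.01466316e+00]), 'contact_force': array([ 0.96620938,  0.42011005, -1.10322556]), 'moment': array([-0.02565384, -0.1029959 , -0.0081124 ]), 'finger_force': 29.9998520873487, 'grip_width': 44.83418920836125}
```

View pics/g.png

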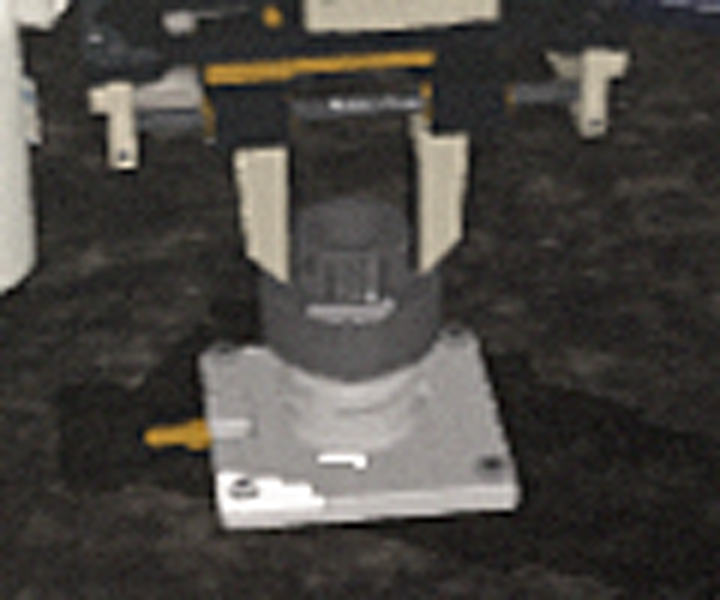

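The side crop shows the ring concentric over the boss and level, about 9 mm above the flange, with nothing touching.

Call:
carry_out:
  plan:
    - {"tx": 0,"ty": 0,"tz": -2,"rx": 0,"ry": 0,"rz": 0}
    - {"tx": 0,"ty": 0,"tz": -2,"rx": 0,"ry": 0,"rz": 0}
    - {"tx": 0,"ty": 0,"tz": -2,"rx": 0,"ry": 0,"rz": 0}
    - {"tx": 0,"ty": 0,"tz": -2,"rx": 0,"ry": 0,"rz": 0}
    - {"tx": 0,"ty": 0,"tz": -1.5,"rx": 0,"ry": 0,"rz": 0}
    - {"tx": 0,"ty": 0,"tz": -1,"rx": 0,"ry": 0,"rz": 0}
    - {"tx": 0,"ty": 0,"tz": -1,"rx": 0,"ry": 0,"rz": 0}
    - {"tx": 0,"ty": 0,"tz": 0,"rx": 0,"ry": 0,"rz": 0}
    - {"tx": 0,"ty": 0,"tz": 0,"rx": 0,"ry": 0,"rz": 0}

```text
time: 6.85
tool_pos: [525.8, -16.8, 66.2]
tcp_rot: [3.142, -0.0, 2.015]
contact_force: [-0.5, -1.1, -1.2]
grip_width: 44.3
finger_force: 30.0
```

Call:
carry_out:
  plan:
    - {"tx": 0,"ty": 0,"tz": -1,"rx": 0,"ry": 0,"rz": 0}
    - {"tx": 0,"ty": 0,"tz": -1,"rx": 0,"ry": 0,"rz": 0}
    - {"tx": 0,"ty": 0,"tz": -0.5,"rx": 0,"ry": 0,"rz": 0}
    - {"tx": 0,"ty": 0,"tz": 0,"rx": 0,"ry": 0,"rz": 0}
    - {"tx": 0,"ty": 0,"tz": 0,"rx": 0,"ry": 0,"rz": 0}

```text
time: 7.35
tool_pos: [525.8, -16.8, 63.7]
tcp_rot: [3.142, 0.0, 2.015]
contact_force: [-0.5, 0.8, -0.8]
grip_width: 44.1
finger_force: 30.0
```

Call:
carry_out:
  plan:
    - {"tx": 0,"ty": 0,"tz": -1,"rx": 0,"ry": 0,"rz": 0}
    - {"tx": 0,"ty": 0,"tz": -0.5,"rx": 0,"ry": 0,"rz": 0}
    - {"tx": 0,"ty": 0,"tz": 0,"rx": 0,"ry": 0,"rz": 0}
    - {"tx": 0,"ty": 0,"tz": 0,"rx": 0,"ry": 0,"rz": 0}

```text
time: 7.75
tool_pos: [525.9, -16.8, 62.5]
tcp_rot: [3.141, 0.0, 2.015]
contact_force: [-0.5, -0.3, 2.8]
grip_width: 44.3
finger_force: 30.0
```

Call:
carry_out:
  plan:
    - {"tx": 0,"ty": 0,"tz": -0.2,"rx": 0,"ry": 0,"rz": -0.05}
    - {"tx": 0,"ty": 0,"tz": -0.2,"rx": 0,"ry": 0,"rz": -0.05}
    - {"tx": 0,"ty": 0,"tz": -0.2,"rx": 0,"ry": 0,"rz": -0.05}
    - {"tx": 0,"ty": 0,"tz": -0.2,"rx": 0,"ry": 0,"rz": -0.05}
    - {"tx": 0,"ty": 0,"tz": -0.2,"rx": 0,"ry": 0,"rz": -0.05}
    - {"tx": 0,"ty": 0,"tz": -0.2,"rx": 0,"ry": 0,"rz": -0.05}

```text
time: 8.35
tool_pos: [525.8, -16.8, 61.3]
tcp_rot: [3.141, 0.0, 1.713]
contact_force: [-0.5, 0.2, 2.6]
grip_width: 44.7
finger_force: 30.0
```

```bash
python3 -c "
from h import *
o=bot.get_obs();print(o['moment'],o['contact_force'],o['tool_pos'])"
```

```text
[0.02873995 0.12074844 0.07123007] [-0.51342082  0.24187605  2.59753698] [525.83755757 -16.78652591  61.2797539 ]
```

Call:
carry_out:
  plan:
    - {"tx": 0,"ty": 0,"tz": -0.2,"rx": 0,"ry": 0,"rz": -0.05}
    - {"tx": 0,"ty": 0,"tz": -0.2,"rx": 0,"ry": 0,"rz": -0.05}
    - {"tx": 0,"ty": 0,"tz": -0.2,"rx": 0,"ry": 0,"rz": -0.05}
    - {"tx": 0,"ty": 0,"tz": -0.2,"rx": 0,"ry": 0,"rz": -0.05}
    - {"tx": 0,"ty": 0,"tz": -0.2,"rx": 0,"ry": 0,"rz": -0.05}
    - {"tx": 0,"ty": 0,"tz": -0.2,"rx": 0,"ry": 0,"rz": -0.05}
    - {"tx": 0,"ty": 0,"tz": -0.2,"rx": 0,"ry": 0,"rz": -0.05}
    - {"tx": 0,"ty": 0,"tz": -0.2,"rx": 0,"ry": 0,"rz": -0.05}

```text
time: 9.15
tool_pos: [525.7, -16.6, 59.6]
tcp_rot: [3.142, -0.0, 1.313]
contact_force: [-0.7, 0.5, 3.3]
grip_width: 44.5
finger_force: 30.0
```

```bash
python3 -c "
from h import *
o=bot.get_obs();print(o['moment'],o['contact_force'],o['tool_pos'])"
```

```text
[0.05833656 0.17607206 0.10094497] [-0.69236009  0.49944855  3.33852734] [525.69949288 -16.63544134  59.62913316]
```

Call:
carry_out:
  plan:
    - {"tx": 0,"ty": 0,"tz": -0.2,"rx": 0,"ry": 0,"rz": -0.04}
    - {"tx": 0,"ty": 0,"tz": -0.2,"rx": 0,"ry": 0,"rz": -0.04}
    - {"tx": 0,"ty": 0,"tz": -0.2,"rx": 0,"ry": 0,"rz": -0.04}

```text
time: 9.45
tool_pos: [525.7, -16.6, 59.1]
tcp_rot: [-3.142, -0.0, 1.193]
contact_force: [-0.8, 1.2, 4.5]
grip_width: 44.5
finger_force: 30.0
```

```bash
python3 -c "
from h import *
o=bot.get_obs();print(o['moment'],o['contact_force'],o['tool_pos'])"
```

```text
[0.20579562 0.32990807 0.08351644] [-0.82110745  1.21413225  4.45196968] [525.6690748  -16.62492909  59.10406014]
```

Call:
carry_out:
  plan:
    - {"tx": 0,"ty": 0,"tz": -0.1,"rx": 0,"ry": 0,"rz": -0.03}
    - {"tx": 0,"ty": 0,"tz": -0.1,"rx": 0,"ry": 0,"rz": -0.03}
    - {"tx": 0,"ty": 0,"tz": 0,"rx": 0,"ry": 0,"rz": 0}

```text
time: 9.75
tool_pos: [525.7, -16.6, 58.9]
tcp_rot: [-3.141, -0.0, 1.135]
contact_force: [-1.2, 1.2, 3.9]
grip_width: 44.3
finger_force: 30.0
```

```bash
python3 -c "
from h import *
o=bot.get_obs();print(o['moment'],o['contact_force'],o['tool_pos'])"
```

```text
[0.21359507 0.26772596 0.01278457] [-1.18395875  1.17637345  3.9066794 ] [525.66441247 -16.56575722  58.85147247]
```

Call:
carry_out:
  plan:
    - {"tx": 0,"ty": 0,"tz": -0.1,"rx": 0,"ry": 0,"rz": -0.03}
    - {"tx": 0,"ty": 0,"tz": -0.1,"rx": 0,"ry": 0,"rz": -0.03}
    - {"tx": 0,"ty": 0,"tz": 0,"rx": 0,"ry": 0,"rz": 0}

```text
time: 10.05
tool_pos: [525.7, -16.6, 58.6]
tcp_rot: [-3.141, -0.0, 1.075]
contact_force: [-1.3, 1.5, 3.9]
grip_width: 44.0
finger_force: 30.0
```

```bash
python3 -c "
from h import *
o=bot.get_obs();print(o['moment'],o['contact_force'],o['tool_pos'])"
```

```text
[ 0.30348962  0.31165773 -0.01048911] [-1.33453082  1.4697495   3.85427801] [525.68241644 -16.61451183  58.58344004]
```

Call:
carry_out:
  plan:
    - {"tx": 0,"ty": 0,"tz": -0.1,"rx": 0,"ry": 0,"rz": -0.03}
    - {"tx": 0,"ty": 0,"tz": -0.1,"rx": 0,"ry": 0,"rz": -0.03}
    - {"tx": 0,"ty": 0,"tz": 0,"rx": 0,"ry": 0,"rz": 0}

```text
time: 10.35
tool_pos: [525.7, -16.7, 58.3]
tcp_rot: [-3.141, -0.0, 1.016]
contact_force: [-2.0, 0.9, 4.0]
grip_width: 44.0
finger_force: 30.0
```

```bash
python3 -c "
from h import *
o=bot.get_obs();print(o['moment'],o['contact_force'],o['tool_pos'])"
```

```text
[ 0.19550817  0.34490416 -0.00542775] [-2.02714411  0.94019154  3.9710042 ] [525.68210749 -16.68383465  58.28700588]
```

Call:
carry_out:
  plan:
    - {"tx": 0,"ty": 0,"tz": -0.1,"rx": 0,"ry": 0,"rz": -0.03}
    - {"tx": 0,"ty": 0,"tz": -0.1,"rx": 0,"ry": 0,"rz": -0.03}
    - {"tx": 0,"ty": 0,"tz": 0,"rx": 0,"ry": 0,"rz": 0}

```text
time: 10.65
tool_pos: [525.7, -16.7, 57.8]
tcp_rot: [-3.141, -0.0, 0.956]
contact_force: [0.1, 0.9, 0.2]
grip_width: 44.3
finger_force: 30.0
```

```bash
python3 -c "
from h import *
o=bot.get_obs();print(o['moment'],o['contact_force'],o['tool_pos'])"
```

```text
[ 0.24639556  0.08548675 -0.06012612] [0.06747306 0.89809507 0.23368973] [525.74457934 -16.67517448  57.8230612 ]
```

The vertical force fell away, so the lugs are dropping into the gaps. I'll now push straight down.

Call:
carry_out:
  plan:
    - {"tx": 0,"ty": 0,"tz": -1,"rx": 0,"ry": 0,"rz": 0}
    - {"tx": 0,"ty": 0,"tz": -1,"rx": 0,"ry": 0,"rz": 0}
    - {"tx": 0,"ty": 0,"tz": 0,"rx": 0,"ry": 0,"rz": 0}

```text
time: 10.95
tool_pos: [525.8, -16.7, 55.7]
tcp_rot: [-3.141, -0.0, 0.955]
contact_force: [1.3, 2.1, -0.8]
grip_width: 44.4
finger_force: 30.0
```

```bash
python3 -c "
from h import *
o=bot.get_obs();print(o['moment'],o['contact_force'],o['tool_pos'])"
```

```text
[ 0.36340948 -0.08819698 -0.01795888] [ 1.3184311   2.09088375 -0.78126086] [525.7668109  -16.66495202  55.71505383]
```

Call:
carry_out:
  plan:
    - {"tx": 0,"ty": 0,"tz": -1,"rx": 0,"ry": 0,"rz": 0}
    - {"tx": 0,"ty": 0,"tz": -1,"rx": 0,"ry": 0,"rz": 0}
    - {"tx": 0,"ty": 0,"tz": -0.7,"rx": 0,"ry": 0,"rz": 0}
    - {"tx": 0,"ty": 0,"tz": 0,"rx": 0,"ry": 0,"rz": 0}

```text
time: 11.35
tool_pos: [525.8, -16.7, 53.3]
tcp_rot: [3.141, -0.0, 0.955]
contact_force: [0.4, 2.5, -0.2]
grip_width: 44.3
finger_force: 30.0
```

```bash
python3 -c "
from h import *
o=bot.get_obs();print(o['moment'],o['contact_force'],o['tool_pos'])"
```

```text
[ 0.47929647 -0.04572929 -0.05778443] [ 0.3790681   2.46549473 -0.18265188] [525.80756103 -16.6871922   53.31774026]
```

Call:
carry_out:
  plan:
    - {"tx": 0,"ty": 0.4,"tz": -0.7,"rx": 0,"ry": 0,"rz": 0}
    - {"tx": 0,"ty": 0.3,"tz": -0.7,"rx": 0,"ry": 0,"rz": 0}
    - {"tx": 0,"ty": 0,"tz": 0,"rx": 0,"ry": 0,"rz": 0}
    - {"tx": 0,"ty": 0,"tz": 0,"rx": 0,"ry": 0,"rz": 0}

```text
time: 11.75
tool_pos: [525.9, -16.5, 52.0]
tcp_rot: [3.141, 0.0, 0.955]
contact_force: [-1.3, -0.6, 1.6]
grip_width: 44.2
finger_force: 30.0
```

```bash
python3 -c "
from h import *
o=bot.get_obs();print(o['moment'],o['contact_force'],o['tool_pos'])"
```

```text
[-0.25971188  0.05813831  0.00875891] [-1.25267603 -0.61055463  1.5774179 ] [525.85964319 -16.46182791  51.97784756]
```

Call:
carry_out:
  plan:
    - {"tx": 0,"ty": 0,"tz": 0,"rx": 0,"ry": 0,"rz": -0.05}
    - {"tx": 0,"ty": 0,"tz": 0,"rx": 0,"ry": 0,"rz": -0.05}
    - {"tx": 0,"ty": 0,"tz": 0,"rx": 0,"ry": 0,"rz": -0.05}
    - {"tx": 0,"ty": 0,"tz": 0,"rx": 0,"ry": 0,"rz": -0.05}

```text
time: 12.15
tool_pos: [526.0, -16.2, 52.0]
tcp_rot: [3.141, -0.0, 0.753]
contact_force: [-0.5, -1.1, 1.9]
grip_width: 44.3
finger_force: 30.0
```

```bash
python3 -c "
from h import *
o=bot.get_obs();print(o['moment'],o['contact_force'],o['tool_pos'],o['joint_positions'][5])"
```

```text
[-0.04986594 -0.00841534  0.01926134] [-0.50007628 -1.09077547  1.93803955] [525.95857485 -16.17188812  52.03103104] 0.6417629479050507
```

Turning freely, with no binding. I'll continue and start to lower.

Call:
carry_out:
  plan:
    - {"tx": 0,"ty": 0,"tz": -0.1,"rx": 0,"ry": 0,"rz": -0.05}
    - {"tx": 0,"ty": 0,"tz": -0.1,"rx": 0,"ry": 0,"rz": -0.05}
    - {"tx": 0,"ty": 0,"tz": -0.2,"rx": 0,"ry": 0,"rz": -0.05}
    - {"tx": 0,"ty": 0,"tz": -0.2,"rx": 0,"ry": 0,"rz": -0.05}
    - {"tx": 0,"ty": 0,"tz": -0.2,"rx": 0,"ry": 0,"rz": -0.05}
    - {"tx": 0,"ty": 0,"tz": -0.2,"rx": 0,"ry": 0,"rz": -0.05}

```text
time: 12.75
tool_pos: [526.0, -16.1, 51.1]
tcp_rot: [3.141, -0.0, 0.453]
contact_force: [-0.4, -0.2, 1.8]
grip_width: 44.3
finger_force: 30.0
```

```bash
python3 -c "
from h import *
o=bot.get_obs();print(o['moment'],o['contact_force'],o['tool_pos'],o['joint_positions'][5])"
```

```text
[-0.03778037  0.01746818 -0.00090006] [-0.44417286 -0.21429488  1.84391191] [526.00443912 -16.14091806  51.06066345] 0.9418046768079023
```

Call:
carry_out:
  plan:
    - {"tx": 0,"ty": 0,"tz": -0.2,"rx": 0,"ry": 0,"rz": -0.05}
    - {"tx": 0,"ty": 0,"tz": -0.2,"rx": 0,"ry": 0,"rz": -0.05}
    - {"tx": 0,"ty": 0,"tz": -0.2,"rx": 0,"ry": 0,"rz": -0.05}
    - {"tx": 0,"ty": 0,"tz": -0.2,"rx": 0,"ry": 0,"rz": -0.05}
    - {"tx": 0,"ty": 0,"tz": -0.1,"rx": 0,"ry": 0,"rz": -0.05}
    - {"tx": 0,"ty": 0,"tz": 0,"rx": 0,"ry": 0,"rz": 0}

```text
time: 13.35
tool_pos: [526.1, -16.2, 50.2]
tcp_rot: [3.141, -0.001, 0.204]
contact_force: [-0.4, -0.4, 2.8]
grip_width: 44.6
finger_force: 30.0
```

```bash
python3 -c "
from h import *
o=bot.get_obs();print(o['moment'],o['contact_force'],o['tool_pos'],o['joint_positions'][5])"
```

```text
[-0.00048644 -0.00792688 -0.07418114] [-0.37382564 -0.41065471  2.7580611 ] [526.07190401 -16.18447294  50.22902992] 1.19026136363616
```

Call:
carry_out:
  plan:
    - {"tx": 0,"ty": 0,"tz": -0.1,"rx": 0,"ry": 0,"rz": -0.04}
    - {"tx": 0,"ty": 0,"tz": -0.1,"rx": 0,"ry": 0,"rz": -0.04}
    - {"tx": 0,"ty": 0,"tz": -0.1,"rx": 0,"ry": 0,"rz": -0.04}
    - {"tx": 0,"ty": 0,"tz": 0,"rx": 0,"ry": 0,"rz": 0}

```text
time: 13.75
tool_pos: [526.0, -16.1, 49.9]
tcp_rot: [3.141, -0.001, 0.086]
contact_force: [0.5, -0.2, 2.3]
grip_width: 44.5
finger_force: 30.0
```

```bash
python3 -c "
from h import *
o=bot.get_obs();print(o['moment'],o['contact_force'],o['tool_pos'],o['joint_positions'][5])"
```

```text
[ 0.0374669  -0.08051439  0.01038871] [ 0.45844914 -0.23393882  2.28585431] [525.99505773 -16.13036717  49.87811685] 1.3089429849078624
```

Call:
carry_out:
  plan:
    - {"tx": 0,"ty": 0,"tz": -0.1,"rx": 0,"ry": 0,"rz": -0.04}
    - {"tx": 0,"ty": 0,"tz": -0.1,"rx": 0,"ry": 0,"rz": -0.04}
    - {"tx": 0,"ty": 0,"tz": 0,"rx": 0,"ry": 0,"rz": -0.04}
    - {"tx": 0,"ty": 0,"tz": 0,"rx": 0,"ry": 0,"rz": 0}

```text
time: 14.15
tool_pos: [526.0, -16.1, 49.7]
tcp_rot: [3.141, -0.001, -0.034]
contact_force: [-0.7, 0.8, 3.6]
grip_width: 44.4
finger_force: 30.0
```

```bash
python3 -c "
from h import *
o=bot.get_obs();print(o['moment'],o['contact_force'],o['tool_pos'],o['joint_positions'][5])"
```

```text
[ 0.01015354  0.07907254 -0.0370088 ] [-0.65355675  0.76506387  3.64656648] [525.98567997 -16.12485976  49.72999256] 1.4284708066624405
```

Call:
carry_out:
  plan:
    - {"tx": 0,"ty": 0,"tz": -0.1,"rx": 0,"ry": 0,"rz": -0.04}
    - {"tx": 0,"ty": 0,"tz": 0,"rx": 0,"ry": 0,"rz": -0.04}
    - {"tx": 0,"ty": 0,"tz": 0,"rx": 0,"ry": 0,"rz": 0}

```text
time: 14.45
tool_pos: [526.0, -16.1, 49.7]
tcp_rot: [3.141, -0.001, -0.114]
contact_force: [-0.4, -0.0, 4.1]
grip_width: 44.4
finger_force: 30.0
```

```bash
python3 -c "
from h import *
o=bot.get_obs();print(o['moment'],o['contact_force'],o['tool_pos'],o['joint_positions'][5])"
```

```text
[-0.01058945  0.04920317 -0.11388788] [-0.3943814 -0.0143151  4.081262 ] [526.03162684 -16.14148392  49.72306684] 1.5081268296785975
```

Call:
carry_out:
  plan:
    - {"tx": 0,"ty": 0,"tz": 0,"rx": 0,"ry": 0,"rz": -0.04}
    - {"tx": 0,"ty": 0,"tz": 0,"rx": 0,"ry": 0,"rz": -0.04}
    - {"tx": 0,"ty": 0,"tz": 0,"rx": 0,"ry": 0,"rz": 0}

```text
time: 14.75
tool_pos: [526.1, -16.1, 49.7]
tcp_rot: [3.142, -0.001, -0.193]
contact_force: [-0.1, 0.8, 5.8]
grip_width: 44.4
finger_force: 30.0
```

```bash
python3 -c "
from h import *
o=bot.get_obs();print(o['moment'],o['contact_force'],o['tool_pos'],o['joint_positions'][5])"
```

```text
[-0.01480424  0.08904898 -0.04503524] [-0.08243692  0.7854321   5.80375459] [526.06119339 -16.12785875  49.69610269] 1.5879064656246804
```

Call:
carry_out:
  plan:
    - {"tx": 0,"ty": 0,"tz": 0,"rx": 0,"ry": 0,"rz": -0.04}
    - {"tx": 0,"ty": 0,"tz": 0,"rx": 0,"ry": 0,"rz": -0.04}
    - {"tx": 0,"ty": 0,"tz": 0,"rx": 0,"ry": 0,"rz": 0}

```text
time: 15.05
tool_pos: [526.0, -16.1, 49.6]
tcp_rot: [3.141, -0.001, -0.272]
contact_force: [0.1, -0.3, 4.5]
grip_width: 44.1
finger_force: 30.0
```

```bash
python3 -c "
from h import *
o=bot.get_obs();print(o['moment'],o['contact_force'],o['tool_pos'],o['tcp_rot'])
snap('side','i.png',crop=(260,180,380,280),s=6)"
```

```text
[ 0.05316463 -0.02037019  0.23285192] [ 0.12715308 -0.2798376   4.46723305] [525.98073967 -16.11400401  49.58750111] [ 3.14135401e+00 -5.30844942e-04 -2.72467250e-01]
```

View pics/i.png

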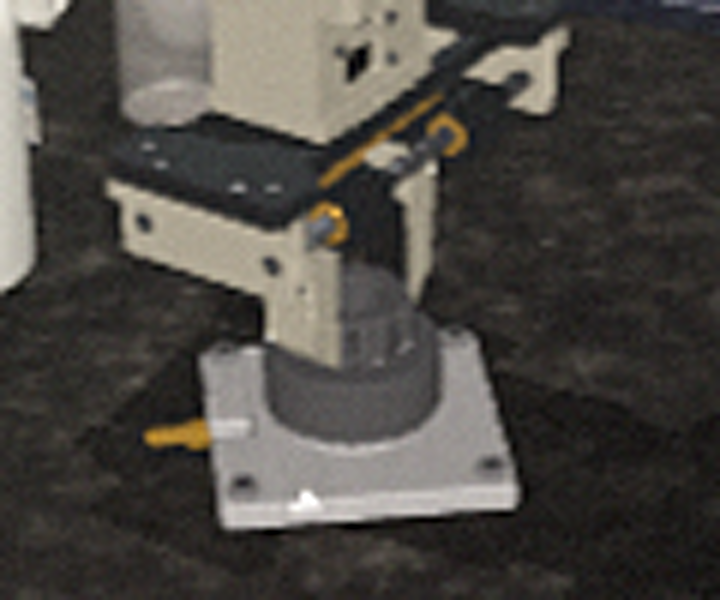

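The side crop shows the ring level and right down near the plate, and the moment is starting to rise at 0.23 N m. One more small turn should show whether it is snug.

Call:
carry_out:
  plan:
    - {"tx": 0,"ty": 0,"tz": 0,"rx": 0,"ry": 0,"rz": -0.03}
    - {"tx": 0,"ty": 0,"tz": 0,"rx": 0,"ry": 0,"rz": -0.02}
    - {"tx": 0,"ty": 0,"tz": 0,"rx": 0,"ry": 0,"rz": 0}

```text
time: 15.4
tool_pos: [525.9, -16.1, 49.5]
tcp_rot: [3.141, -0.0, -0.325]
contact_force: [0.6, -0.0, 4.6]
grip_width: 44.1
finger_force: 30.0
```

```bash
python3 -c "
from h import *
o=bot.get_obs();print(o['moment'],o['contact_force'],o['tool_pos'],o['tcp_rot'])"
```

```text
[-0.00272484 -0.05109112  0.60610047] [ 0.58435294 -0.0305697   4.63910781] [525.90037367 -16.09106244  49.47982409] [ 3.14135306e+00 -3.09367433e-04 -3.24852188e-01]
```

The moment is 0.61 N m with the underside at about 20 mm, so it is snug at home. Now release and lift.

Call:
carry_out:
  plan:
    - {"tx": 0,"ty": 0,"tz": 0,"rx": 0,"ry": 0,"rz": 0.01}
    - {"tx": 0,"ty": 0,"tz": 0,"rx": 0,"ry": 0,"rz": 0}
    - {"tx": 0,"ty": 0,"tz": 0,"rx": 0,"ry": 0,"rz": 0}
    - {"tx": 0,"ty": 0,"tz": 0,"rx": 0,"ry": 0,"rz": 0}
    - {"tx": 0,"ty": 0,"tz": 0,"rx": 0,"ry": 0,"rz": 0}
    - {"tx": 0,"ty": 0,"tz": 0,"rx": 0,"ry": 0,"rz": 0}
  gripper: 0.2

```text
time: 16.0
tool_pos: [525.7, -16.1, 49.4]
tcp_rot: [3.142, 0.0, -0.315]
contact_force: [0.4, -0.5, 0.6]
grip_width: 73.3
finger_force: 0.0
```

Call:
carry_out:
  plan:
    - {"tx": 0,"ty": 0,"tz": 5,"rx": 0,"ry": 0,"rz": 0}
    - {"tx": 0,"ty": 0,"tz": 10,"rx": 0,"ry": 0,"rz": 0}
    - {"tx": 0,"ty": 0,"tz": 20,"rx": 0,"ry": 0,"rz": 0}
    - {"tx": 0,"ty": 0,"tz": 25,"rx": 0,"ry": 0,"rz": 0}
    - {"tx": 0,"ty": 0,"tz": 25,"rx": 0,"ry": 0,"rz": 0}
    - {"tx": 0,"ty": 0,"tz": 15,"rx": 0,"ry": 0,"rz": 0}
    - {"tx": 0,"ty": 0,"tz": 0,"rx": 0,"ry": 0,"rz": 0}

```text
time: 16.7
tool_pos: [527.3, -16.3, 152.5]
tcp_rot: [-3.141, -0.006, -0.315]
contact_force: [-0.4, -0.4, -0.7]
grip_width: 73.3
finger_force: 0.0
```

```bash
python3 -c "
from h import *
o=bot.get_obs();print(o['time'],o['contact_force'],o['tool_pos'],o['grip_width'])
snap('side','k.png',crop=(240,150,400,270),s=5)"
```

```text
16.7 [-0.42798947 -0.40728394 -0.66681414] [527.30513195 -16.28596713 152.51158945] 73.33411888984678
```

View pics/k.png

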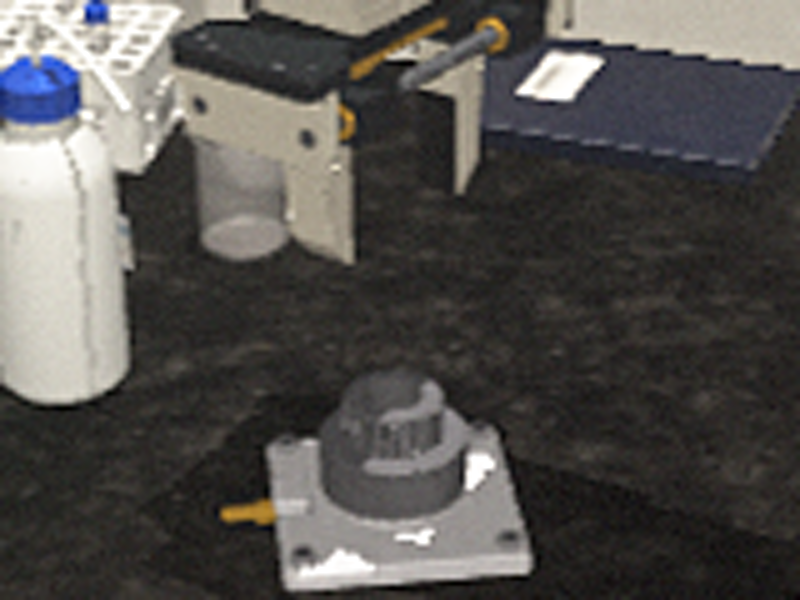

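The side crop shows the ring alone on the block, level, with its lower rim at about (394,520), and the gripper clear above it. I'll check that rim height against the calibration.

```bash
python3 -c "
from h import *
m=bot.camera_model('side');t=np.linspace(0,6.28,181)
for z in(20,22,24):
    q=proj(m,np.c_[525.5+34*np.cos(t),-16+34*np.sin(t),0*t+z]);print(z,(q[:,1].max()-150)*5)
print((proj(m,[[525.5,-16,66]])-[240,150])*5)"
```

```text
20 515.6256190199314
22 511.88199482339314
24 508.13174681415705
[[390.28240843 387.44217832]]
```

The rim at row 520 fits an underside height of about 20 mm (home).

```bash
python3 -c "
from plant import bot
print(bot.close_job())"
```

```text
the job is handed in; nothing more can be done
None
```

The ring is screwed fully down on the block: it turned snug at 0.61 N m, and its underside sits about 20 mm up and looks level. It never bound on the way down, the gripper is clear, nothing else on the bench was disturbed as far as I saw, and the job was handed in at about 17 s; no verdict came back.

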